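# Clip the cordless grabber probe onto the gas line's earthing post

## Robot

A 6-joint arm with a two-finger parallel gripper is mounted at the origin on the work surface. World frame = base frame: x ahead of the robot, y to its left, z up, the work surface at z = 0. Lengths are in m, angles in rad, forces in N, time in s.
With the tool pointing down it reaches from about 0.35 to 0.725 m from the base axis. Payload 4.3 kg.
Tool frame: the origin (TCP) lies between the finger pads; the fingertips stand 22 mm ahead of it and the grasp point (between the pads) lies 3 mm ahead of it; z points along the fingers, y is the direction in which the jaws open and shut (so a half turn about z gives the same grasp; the last joint's range is limited). The gripper opens to 85 mm and grips with 20 to 120 N. Pads are 22 mm wide; open, the fingers measure 114 mm over their backs; the gripper's body (76 mm by 85 mm) begins 54 mm behind the grasp point. The pads swing forward as they close: fully open they stand 13 mm farther back than shut.
Start: joints at [-1.341, 0.377, 0.081, 1.274, 0, 1.46], TCP at [0.192, -0.542, 0.253] pointing down, gripper open.
Joint ranges: [-2.72, 2.72], [-0.84, 1.66], [-1.02, 1.22], [-1.77, 2.12], [-1.37, 1.28], [-3.14, 3.14]. Speed limits (rad/s): [2.57, 2.57, 3.14, 3.14, 3.14, 3.14].

## Interface

Orientations are given as a 3x3 rotation matrix whose columns are the frame's x, y, z axes.
In Python, from bench import telemetry, vision, job gives the robot as it stands.
- The arm moves only by the tool move_arm, never from a script. Its argument "targets" is a list of rows, each an object of numbers: "x", "y", "z": the shift along the tool's x, y, z in m; "roll": the turn about the tool's z in degrees. A call has 1 to 8 rows; each row shifts and turns the pose as measured when the row begins, along the tool's axes as they then stand; what a row does not reach is not made up. A row lasts 1/8 s, in which the tool goes at most 62.5 mm and 10.7 degrees, less where a joint would pass 70% of its speed; a pose out of reach is approached as far as the arm can. A call with a gripper value outside its range is refused whole. "gripper" is the finger opening in m, from 0 to 0.0854, set as the call begins (left out, the last holds). The fingers move at their own pace and stop on an object; the grip force is fixed at half the most. Time passes only in rows, so rows that do not move let the fingers close. It gives the time, the measured TCP pose, the force and the opening at its end, in the units of the state.
- telemetry.get_obs(): the state, without advancing time (a new reading comes with each control period).
- vision.snapshot(name): name is "side" or "top"; returns the picture (384x512x3 uint8, red, green, blue); there is no depth.
- vision.camera_params(name): a dict with "mtx" (3x3 intrinsics, pixels), "rvec" (rotation vector, rad) and "tvec" (3), from world to camera coordinates, as OpenCV has them. Camera axes: x right, y down, z forward; pixel columns grow to the right and rows downward; lengths in m; the calibration is good to about 2 mm. A picture is of the moment at which its call begins. camera_params takes no time and is no camera call.
- job.finish_job(): hands the job in, once; it reports no verdict.
The state is a dict: "t": time; "q": joint angles; "joint_vel": joint speeds; "tau": joint torques, N m; "tcp_pos": TCP position; "ee_rot": TCP orientation; "contact_force": force on the tool from outside, world axes, zero at the start; "ft_torque": the same for the moment, N m; "width": opening from 0.0 (shut) to 1.0 (fully open).
Only numpy, scipy, OpenCV 4.12 (cv2) and the standard library are available. Lean on these libraries where they do the work, as an engineer would, in place of code of your own. Each camera call takes 0.05 s, during which the arm holds its last target. There are 200 camera calls.

## Task

Clip the red grabber probe onto the brass post on the aluminium terminal block: squeeze its two upright tabs together to push the hook out, lay the probe flat on the block with the post inside the hook, then let the tabs go so that the spring clamps the post between hook and nose. Where the post stands along its slot must be found by gentle touch: never press hard on the block or its post, and leave the vial, the fitting and the wrench where they are.

Things in the scene. Friction and masses are not known exactly. Their poses are not given: they have to be found in the camera images.
- block: Fixed aluminium terminal block, 200 (x) by 120 (y) by 20 mm high, with a brass post in a slot; origin at the centre of its underside, so its flat deck is 20 mm above the origin. Its x axis runs along the slot and points to the end with the post.
- slot (a point): Centre of the post's slot, at deck level, 50 mm from the block's centre towards its +x end. The post stands on the slot's line (block y = 0) but anywhere within 22 mm either way of this point along block x: not reported, to be felt for. Brass shaft 8 mm thick, bare for 13 mm above the deck, then a cap 13 mm wide from 13 to 17 mm above the deck.
- deck (a point): Centre of the block's deck. The post's foot is firmly fixed in the slot, but the post yields sideways on springs, 4 N per mm, up to 4 mm each way in block x and y; after that it is rigid.
- probe: Loose red grabber probe, about 105 g, 124 mm long, lying flat on a fixed blue pad (200 by 170 by 4 mm). Origin on its underside, x axis along it towards the hook, z up. Barrel x -13 to 20 mm, 26 wide, 16 high; two upright tabs, 22 wide (y), rise to 46 mm: the red one in front belongs to the barrel (outer face x = 24), the black one behind is the plunger (outer face x = -34 + joint hook).
- grip (a point): Point on the barrel midway between the outer faces of the tabs at rest (58 mm apart; 44 when fully squeezed): probe x = -5 mm, y = 0, 34 mm above the underside, the height to squeeze at. Fingers press the tabs' outer faces; the front one must stay over 12 mm above the underside to clear the nose. Squeezed at 20 to 30 N the probe is held firmly.
- jaw (a point): Point fixed to the barrel, 4 mm in front of the end face of the nose: probe x = 89 mm, y = 0, 5 mm above the underside; the post's axis lies about here when clamped. The yellow nose runs from x = 24 to 85, y -4 to 6, 10 mm high.
- hook (a joint): How far the plunger is squeezed and the hook pushed out along probe +x, 0 (shut, at rest) to 0.014 m. Spring force 3 N at 0, 7.2 N at 0.014; shuts by itself when let go. With the post fully inside the hook and let go it rests at about 0.008.
- tip (a point): Middle of the inner face of the steel hook's tip, at probe x = 85 mm + joint hook, y = 0, 5 mm above the underside. Seen from above the hook is a J, 1 to 9 mm above the underside: shank beside the nose at probe y -9 to -5; tip 4 mm thick (in x) from y = -9 to a round lip 8 mm across, centred at y = 7.5, 2 mm proud of the tip front and back. The open side is +y.
- vial: Loose amber glass jar, 36 mm wide, 55 mm high, origin under its centre; leave alone.
- fitting: Loose brass pipe fitting, 28 mm wide, 28 mm high, origin under its centre; leave alone.
- wrench: Loose small wrench, 110 mm long, lying flat; leave alone.
Not all that is in view belongs to the job. Several things look just like the probe: the one meant starts nearest to the robot's base.

How it is judged:
On the way:
1. the probe is over the block with its hook squeezed out at least 11 mm (value of joint hook above 0.011 m and horizontal distance between jaw and slot below 0.07 m and z of jaw in the frame of block below 0.05 m), for 0.2 s.
At the end, for the whole second after the job is handed in: The probe lies flat on the deck (tilt under 0.1 rad, jaw point 2 to 9 mm above the deck), let go and at rest, its jaw point within 5 mm of the slot's centre line and 27 mm of the slot's centre along it, with the hook held open 6.5 to 9.2 mm by the post clamped inside (value of joint hook between 0.0065 and 0.0092 m and x of jaw in the frame of block between 0.023 and 0.077 m and y of jaw in the frame of block between -0.005 and 0.005 m and z of jaw in the frame of block between 0.022 and 0.029 m and angle between probe's own z axis and vertical below 0.1 rad and linear speed of probe below 0.01 m/s); the robot touches nothing.
It fails at once if the block or its post is pressed with more than 25 N (contact force between block and anything else above 25 N).
It fails at once if the vial is moved more than 20 mm (distance of vial from where it was at the start of the episode above 0.02 m).
It fails at once if the fitting is moved more than 20 mm (distance of fitting from where it was at the start of the episode above 0.02 m).
It fails at once if the wrench is moved more than 20 mm (distance of wrench from where it was at the start of the episode above 0.02 m).
It also fails if it takes over 61 s, if anything falls off the work surface, if the arm or the gripper's body presses on something with over 40 N, if the wrist force passes 120 N, or if a joint passes its speed limit or range.

## Working session

There is one attempt and no reset: what is moved stays moved. The work goes in short steps, Python scripts to look and compute and a tool call to move; the robot and the scene stay as the last step left them, time stands still between calls to the robot, and variables do not carry over. Pictures are saved under pics/ and viewed, about 8 in all and at most 12, crops included, and the job is handed in when it is done.

Besides the shell and the picture viewer there is one more tool, called after "Call:" as name(argument=value, ...), one argument or row to a line, values as JSON. move_arm: Moves the arm, as the interface text tells. Its arguments: {"type":"object","properties":{"targets":{"type":"array","items":{"type":"object","properties":{"x":{"type":"number"},"y":{"type":"number"},"z":{"type":"number"},"roll":{"type":"number"}}}},"gripper":{"type":"number"}},"required":["targets"]}

```bash
ls; mkdir -p pics; cat > h.py <<'E'
import numpy as np, cv2
from bench import telemetry, vision, job
def cam(n):
    c=vision.camera_params(n); R,_=cv2.Rodrigues(np.array(c["rvec"],float)); return np.array(c["mtx"],float),R,np.array(c["tvec"],float).ravel()
def ray(n,u,v):
    K,R,t=cam(n); d=R.T@np.linalg.solve(K,[u,v,1.]); return -R.T@t,d
def onz(n,u,v,z):
    o,d=ray(n,u,v); return o+d*(z-o[2])/d[2]
def proj(n,p):
    K,R,t=cam(n); q=K@(R@np.asarray(p,float)+t); return q[:2]/q[2]
def snap(n,f):
    im=vision.snapshot(n); cv2.imwrite(f,cv2.cvtColor(im,cv2.COLOR_RGB2BGR)); return im
E
python3 - <<'E'
from h import *
a=snap("top","pics/top0.png"); b=snap("side","pics/side0.png")
for n in("top","side"):
    K,R,t=cam(n); print(n,K.round(1).tolist(),(-R.T@t).round(3),R.round(2).tolist())
o=telemetry.get_obs(); print(o["t"],o["tcp_pos"],o["ee_rot"],o["contact_force"],o["width"])
E
```

```text
pics
top [[496.6, 0.0, 258.3], [0.0, 496.6, 195.5], [0.0, 0.0, 1.0]] [ 0.487 -0.102  1.282] [[0.01, -1.0, -0.02], [-1.0, -0.01, -0.09], [0.09, 0.02, -1.0]]
side [[462.8, 0.0, 254.7], [0.0, 462.8, 192.1], [0.0, 0.0, 1.0]] [0.179 0.723 0.592] [[-0.9, -0.44, 0.0], [-0.23, 0.46, -0.86], [0.38, -0.77, -0.51]]
0.1 [ 0.19152143 -0.54159043  0.25246769] [[ 9.42832383e-01  3.33267064e-01 -4.01018663e-04]
 [ 3.33267239e-01 -9.42830759e-01  1.76267503e-03]
 [ 2.09348801e-04 -1.79555348e-03 -9.99998366e-01]] [ 0.40006405  0.0408741  -0.16626616] 1.0014353200795725
```

View pics/top0.png

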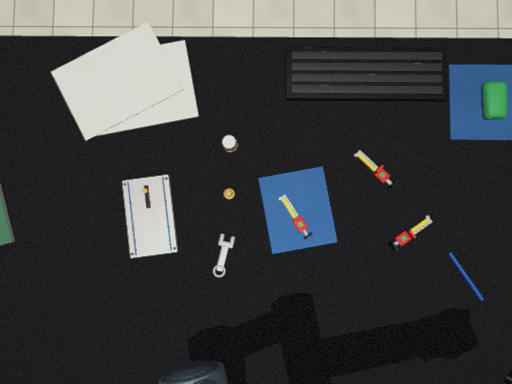

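View pics/side0.png

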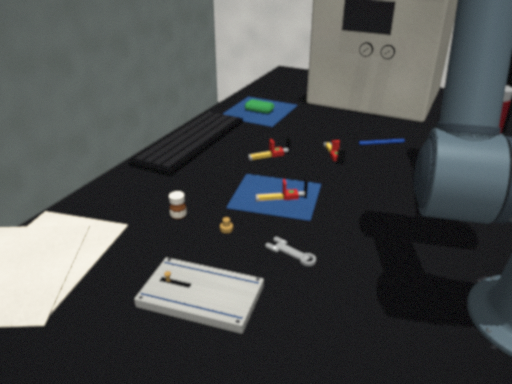

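The top view shows three lookalike probes: A at (297,217) on the blue pad, B at (375,168) and C at (411,233). The base is near (205,400), so A is nearest, and it is the one on the pad. The block is at (150,217), with its post and slot near (146,192). Next I'll take one close crop of probe A and the block.

```bash
python3 - <<'E'
from h import *
a=cv2.imread("pics/top0.png"); b=cv2.imread("pics/side0.png")
c1=cv2.resize(a[170:270,110:190],None,fx=5,fy=5,interpolation=cv2.INTER_CUBIC)
c2=cv2.resize(a[160:260,255:335],None,fx=5,fy=5,interpolation=cv2.INTER_CUBIC)
cv2.imwrite("pics/crop1.png",np.hstack([c1,c2]))
hsv=cv2.cvtColor(a,cv2.COLOR_BGR2HSV)
for n,p in(("A",(297,217)),("B",(375,168)),("C",(411,233))): 
    q=onz("top",*p,.01); print(n,q.round(3),np.hypot(*q[:2]).round(3))
def blobs(m,name,z,x0,x1,y0,y1,amin=15):
    M=np.zeros_like(m); M[y0:y1,x0:x1]=m[y0:y1,x0:x1]
    cs,_=cv2.findContours(M,cv2.RETR_EXTERNAL,cv2.CHAIN_APPROX_NONE)
    for c in cs:
        if cv2.contourArea(c)<amin: continue
        r=cv2.minAreaRect(c); box=cv2.boxPoints(r); W=np.array([onz("top",*p,z)[:2] for p in box])
        e=[np.linalg.norm(W[i]-W[(i+1)%4]) for i in range(2)]
        i=int(np.argmax(e)); d=W[(i+1)%4]-W[i]
        print(name,np.round(r[0],1),W.mean(0).round(4),"size",np.round(e,4),"axis",np.degrees(np.arctan2(d[1],d[0])).round(1))
blobs(cv2.inRange(hsv,(100,100,60),(125,255,255)),"pad",.004,250,345,160,260,500)
blobs(cv2.inRange(hsv,(20,120,120),(35,255,255)),"yellow",.014,270,325,185,250)
blobs(cv2.inRange(hsv,(0,150,80),(8,255,255))|cv2.inRange(hsv,(172,150,80),(180,255,255)),"red",.02,270,325,185,250)
g=cv2.cvtColor(a,cv2.COLOR_BGR2GRAY)
blobs(cv2.morphologyEx(cv2.inRange(g,110,255),cv2.MORPH_CLOSE,np.ones((9,9),np.uint8)),"block",.02,110,190,165,270,500)
blobs(cv2.inRange(hsv,(10,110,80),(30,255,255)),"post",.037,130,165,180,215,3)
blobs(cv2.inRange(g,0,60),"slot",.02,135,160,178,212,5)
E
```

```text
A [ 0.544 -0.174  0.01 ] 0.572
B [ 0.673 -0.373  0.01 ] 0.77
C [ 0.508 -0.463  0.01 ] 0.687
pad [297.5 209.6] [ 0.5644 -0.1752] size [0.1755 0.2029] axis -169.5
yellow [288.5 207.8] [ 0.5676 -0.1518] size [0.0085 0.0573] axis -145.8
red [299.4 223.4] [ 0.528  -0.1795] size [0.0247 0.035 ] axis -145.9
block [148.9 216. ] [0.5426 0.2045] size [0.1228 0.2012] axis -171.8
post [145.3 190.3] [0.606  0.2118] size [0.0107 0.0091] axis -43.7
slot [147.  199.5] [0.5839 0.2107] size [0.0334 0.0052] axis 1.9
```

View pics/crop1.png

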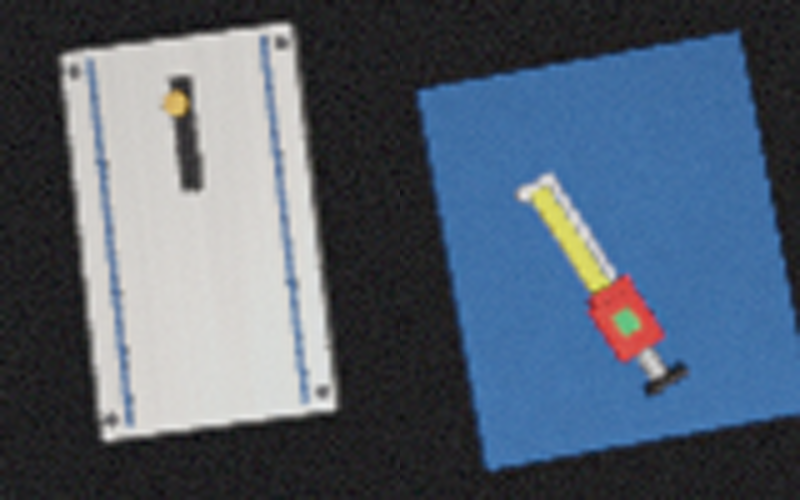

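Crop: the right half shows probe A lying flat, with yellow nose and hook up-left, red barrel and black plunger tab at (308,236). The left half shows the block with its slot at about (147,196) and the brass cap at (145,190). Two estimates of the grip point agree, from the nose and from the barrel: about (0.519, -0.1855), yaw 34°.

```bash
cat >> h.py <<'E'
def plan(xyz,yaw,step=.055,rstep=10.,n=None):
    "rows in tool axes to bring TCP to xyz with tool y axis at world yaw (deg); tool down"
    o=telemetry.get_obs(); p=np.array(o["tcp_pos"]); R=np.array(o["ee_rot"])
    y0=np.degrees(np.arctan2(R[1,1],R[0,1])); dy=(yaw-y0+180)%360-180; d=np.array(xyz)-p
    n=n or int(max(np.ceil(np.linalg.norm(d)/step),np.ceil(abs(dy)/rstep),1))
    print("t",round(o["t"],2),"tcp",p.round(4),"yaw",y0.round(2),"z",R[:,2].round(3),"F",np.round(o["contact_force"],1),"w",round(o["width"]*85.4,1),"n",n)
    for i in range(n):
        a=np.radians(y0+dy*i/n); ty=np.array([np.cos(a),np.sin(a),0]); tz=np.array([0,0,-1.]); tx=np.cross(ty,tz)
        s=d/n; print('{"x":%.4f,"y":%.4f,"z":%.4f,"roll":%.1f}'%(s@tx,s@ty,s@tz,-dy/n),end=",")
    print()
E
python3 - <<'E'
from h import *
print(onz("top",308,236,.05).round(4), onz("top",147.2,196.4,.02).round(4))
plan([.519,-.1855,.15],34.2)
E
```

```text
[ 0.4961 -0.199   0.05  ] [0.5919 0.2105 0.02  ]
t 0.1 tcp [ 0.1915 -0.5416  0.2525] yaw -70.53 z [-0.     0.002 -1.   ] F [ 0.4  0.  -0.2] w 85.5 n 11
{"x":0.0389,"y":-0.0206,"z":0.0093,"roll":-9.5},{"x":0.0417,"y":-0.0139,"z":0.0093,"roll":-9.5},{"x":0.0435,"y":-0.0068,"z":0.0093,"roll":-9.5},{"x":0.0440,"y":0.0005,"z":0.0093,"roll":-9.5},{"x":0.0433,"y":0.0078,"z":0.0093,"roll":-9.5},{"x":0.0414,"y":0.0148,"z":0.0093,"roll":-9.5},{"x":0.0384,"y":0.0215,"z":0.0093,"roll":-9.5},{"x":0.0343,"y":0.0275,"z":0.0093,"roll":-9.5},{"x":0.0293,"y":0.0328,"z":0.0093,"roll":-9.5},{"x":0.0235,"y":0.0372,"z":0.0093,"roll":-9.5},{"x":0.0170,"y":0.0406,"z":0.0093,"roll":-9.5},
```

Call:
move_arm(
  targets=[
    {"x": 0.039,"y": -0.021,"z": 0.005,"roll": -9.5},
    {"x": 0.042,"y": -0.014,"z": 0.005,"roll": -9.5},
    {"x": 0.0435,"y": -0.007,"z": 0.005,"roll": -9.5},
    {"x": 0.044,"y": 0.0005,"z": 0.005,"roll": -9.5},
    {"x": 0.043,"y": 0.008,"z": 0.005,"roll": -9.5},
    {"x": 0.041,"y": 0.015,"z": 0.009,"roll": -9.5},
    {"x": 0.038,"y": 0.0215,"z": 0.009,"roll": -9.5},
    {"x": 0.034,"y": 0.0275,"z": 0.009,"roll": -9.5},
  ],
  gripper=0.0854,
)

```text
t: 1.1
tcp_pos: [0.4297, -0.2728, 0.1962]
ee_rot: [[-0.132, 0.991, -0.003], [0.991, 0.132, 0.005], [0.006, -0.002, -1.0]]
contact_force: [0.7, -1.0, -0.1]
width: 1.0
```

```bash
python3 -c "
from h import *
plan([.519,-.1855,.12],34.2)"
```

```text
t 1.1 tcp [ 0.4297 -0.2728  0.1962] yaw 7.58 z [-0.003  0.005 -1.   ] F [ 0.7 -1.  -0.1] w 85.4 n 3
{"x":0.0249,"y":0.0334,"z":0.0254,"roll":-8.9},{"x":0.0195,"y":0.0368,"z":0.0254,"roll":-8.9},{"x":0.0136,"y":0.0394,"z":0.0254,"roll":-8.9},
```

Call:
move_arm(
  targets=[
    {"x": 0.025,"y": 0.033,"z": 0.025,"roll": -8.9},
    {"x": 0.02,"y": 0.037,"z": 0.025,"roll": -8.9},
    {"x": 0.0135,"y": 0.039,"z": 0.025,"roll": -8.9},
    {"x": 0},
  ],
)

```text
$.targets[3]: bad value
```

```bash
python3 -c "
from h import *
plan([.519,-.1855,.042],34.2,step=.02)
c=cv2.resize(snap('side','pics/side1.png')[130:250,220:360],None,fx=5,fy=5,interpolation=cv2.INTER_CUBIC); cv2.imwrite('pics/c2.png',c[:,:,::-1])"
```

```text
t 1.1 tcp [ 0.4297 -0.2728  0.1962] yaw 7.58 z [-0.003  0.005 -1.   ] F [ 0.7 -1.  -0.1] w 85.4 n 10
{"x":0.0075,"y":0.0100,"z":0.0154,"roll":-2.7},{"x":0.0070,"y":0.0103,"z":0.0154,"roll":-2.7},{"x":0.0065,"y":0.0107,"z":0.0154,"roll":-2.7},{"x":0.0060,"y":0.0109,"z":0.0154,"roll":-2.7},{"x":0.0055,"y":0.0112,"z":0.0154,"roll":-2.7},{"x":0.0050,"y":0.0115,"z":0.0154,"roll":-2.7},{"x":0.0044,"y":0.0117,"z":0.0154,"roll":-2.7},{"x":0.0039,"y":0.0119,"z":0.0154,"roll":-2.7},{"x":0.0033,"y":0.0120,"z":0.0154,"roll":-2.7},{"x":0.0028,"y":0.0122,"z":0.0154,"roll":-2.7},
```

View pics/c2.png

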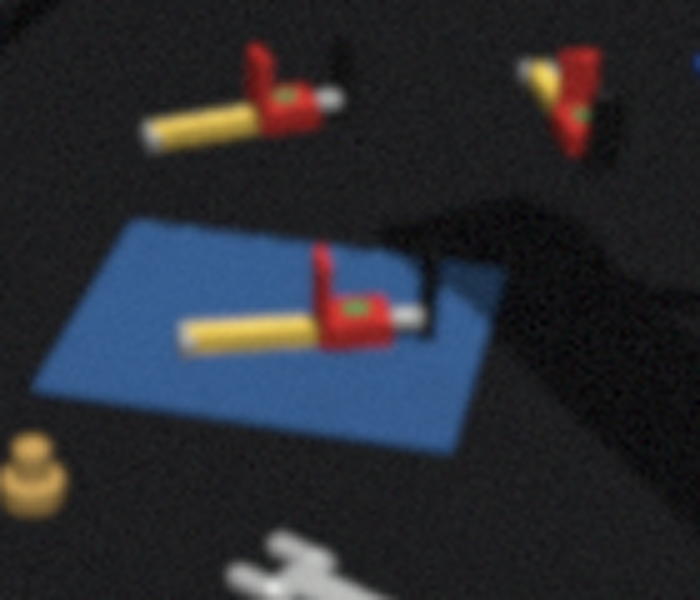

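The call was refused whole because of its last row, so the arm didn't move. The picture shows the probe on the pad with both tabs upright and clear, at crop (320,280) and (428,290). I'll resend with full rows.

Call:
move_arm(
  targets=[
    {"x": 0.025,"y": 0.033,"z": 0.025,"roll": -8.9},
    {"x": 0.02,"y": 0.037,"z": 0.025,"roll": -8.9},
    {"x": 0.0135,"y": 0.039,"z": 0.025,"roll": -8.9},
    {"x": 0.0,"y": 0.0,"z": 0.0,"roll": 0.0},
  ],
)

```text
t: 1.65
tcp_pos: [0.5214, -0.175, 0.1173]
ee_rot: [[-0.583, 0.813, -0.003], [0.812, 0.583, 0.01], [0.01, 0.003, -1.0]]
contact_force: [-0.7, -0.1, 0.3]
width: 1.0
```

```bash
python3 -c "
from h import *
plan([.519,-.1855,.042],34.2,step=.03)"
```

```text
t 1.65 tcp [ 0.5214 -0.175   0.1173] yaw 35.66 z [-0.003  0.01  -1.   ] F [-0.7 -0.1  0.3] w 85.4 n 3
{"x":-0.0024,"y":-0.0027,"z":0.0251,"roll":0.5},{"x":-0.0024,"y":-0.0027,"z":0.0251,"roll":0.5},{"x":-0.0024,"y":-0.0027,"z":0.0251,"roll":0.5},
```

Call:
move_arm(
  targets=[
    {"x": -0.007,"y": -0.008,"z": 0.0,"roll": 1.4},
    {"x": 0.0,"y": 0.0,"z": 0.015,"roll": 0.0},
    {"x": 0.0,"y": 0.0,"z": 0.02,"roll": 0.0},
    {"x": 0.0,"y": 0.0,"z": 0.015,"roll": 0.0},
  ],
)

```text
t: 2.15
tcp_pos: [0.5182, -0.1897, 0.0671]
ee_rot: [[-0.555, 0.832, -0.0], [0.832, 0.555, 0.007], [0.006, 0.004, -1.0]]
contact_force: [0.3, 0.2, -0.4]
width: 1.0
```

```bash
python3 -c "
from h import *
plan([.519,-.1855,.042],34.2,step=.015)"
```

```text
t 2.15 tcp [ 0.5182 -0.1897  0.0671] yaw 33.69 z [-0.     0.007 -1.   ] F [ 0.3  0.2 -0.4] w 85.4 n 2
{"x":0.0015,"y":0.0015,"z":0.0125,"roll":-0.3},{"x":0.0015,"y":0.0015,"z":0.0125,"roll":-0.3},
```

Call:
move_arm(
  targets=[
    {"x": 0.0025,"y": 0.003,"z": 0.012,"roll": -0.3},
    {"x": 0.0,"y": 0.0,"z": 0.013,"roll": 0.0},
    {"x": 0.0,"y": 0.0,"z": 0.0,"roll": 0.0},
  ],
)

```text
t: 2.52
tcp_pos: [0.5176, -0.1859, 0.0392]
ee_rot: [[-0.558, 0.83, -0.003], [0.83, 0.558, 0.009], [0.009, 0.003, -1.0]]
contact_force: [-0.4, 0.7, 0.5]
width: 0.998
```

```bash
python3 -c "
from h import *
plan([.519,-.1855,.042],34.2,step=.015)"
```

```text
t 2.52 tcp [ 0.5176 -0.1859  0.0392] yaw 33.88 z [-0.003  0.009 -1.   ] F [-0.4  0.7  0.5] w 85.2 n 1
{"x":-0.0005,"y":0.0013,"z":-0.0028,"roll":-0.3},
```

Call:
move_arm(
  targets=[
    {"x": 0.0,"y": 0.001,"z": -0.002,"roll": 0.0},
    {"x": 0.0,"y": 0.0,"z": 0.0,"roll": 0.0},
    {"x": 0.0,"y": 0.0,"z": 0.0,"roll": 0.0},
    {"x": 0.0,"y": 0.0,"z": 0.0,"roll": 0.0},
    {"x": 0.0,"y": 0.0,"z": 0.0,"roll": 0.0},
    {"x": 0.0,"y": 0.0,"z": 0.0,"roll": 0.0},
  ],
  gripper=0.042,
)

```text
t: 3.28
tcp_pos: [0.5232, -0.1853, 0.0454]
ee_rot: [[-0.559, 0.829, 0.007], [0.829, 0.559, 0.009], [0.003, 0.011, -1.0]]
contact_force: [0.2, -0.0, -1.4]
width: 0.498
```

```bash
python3 -c "
from h import *
plan([.519,-.1855,.12],34.2,step=.03)"
```

```text
t 3.27 tcp [ 0.5232 -0.1853  0.0454] yaw 33.97 z [ 0.007  0.009 -1.   ] F [ 0.2 -0.  -1.4] w 42.6 n 3
{"x":0.0007,"y":-0.0012,"z":-0.0249,"roll":-0.1},{"x":0.0007,"y":-0.0012,"z":-0.0249,"roll":-0.1},{"x":0.0007,"y":-0.0012,"z":-0.0249,"roll":-0.1},
```

Call:
move_arm(
  targets=[
    {"x": 0.0,"y": 0.0,"z": -0.02,"roll": 0.0},
    {"x": 0.0,"y": 0.0,"z": -0.02,"roll": 0.0},
    {"x": 0.0,"y": 0.0,"z": -0.02,"roll": 0.0},
    {"x": 0.0,"y": 0.0,"z": 0.0,"roll": 0.0},
  ],
)

```text
t: 3.78
tcp_pos: [0.5209, -0.1854, 0.105]
ee_rot: [[-0.558, 0.83, 0.003], [0.83, 0.558, 0.01], [0.007, 0.008, -1.0]]
contact_force: [0.5, 0.2, -1.7]
width: 0.504
```

```bash
cat >> h.py <<'E'
def duo(f,P,w=60,z=6):
    "crops of both views about world point P, side by side"
    o=[]
    for n in("top","side"):
        im=vision.snapshot(n); u,v=np.round(proj(n,P)).astype(int); u=min(max(u,w//2),512-w//2); v=min(max(v,w//2),384-w//2)
        x0,y0=u-w//2,v-w//2; print(n,"origin",x0,y0)
        o.append(cv2.resize(im[y0:y0+w,x0:x0+w],(400,400),interpolation=cv2.INTER_CUBIC))
    cv2.imwrite(f,np.hstack(o)[:,:,::-1])
E
python3 -c "
from h import *
plan([.519,-.1855,.12],34.2,step=.03)
p=np.array(telemetry.get_obs()['tcp_pos']); duo('pics/c3.png',p+[.02,.02,-.03],80)"
```

```text
t 3.77 tcp [ 0.5209 -0.1854  0.105 ] yaw 33.93 z [ 0.003  0.01  -1.   ] F [ 0.5  0.2 -1.7] w 43.0 n 1
{"x":0.0010,"y":-0.0016,"z":-0.0150,"roll":-0.3},
top origin 255 177
side origin 243 132
```

View pics/c3.png

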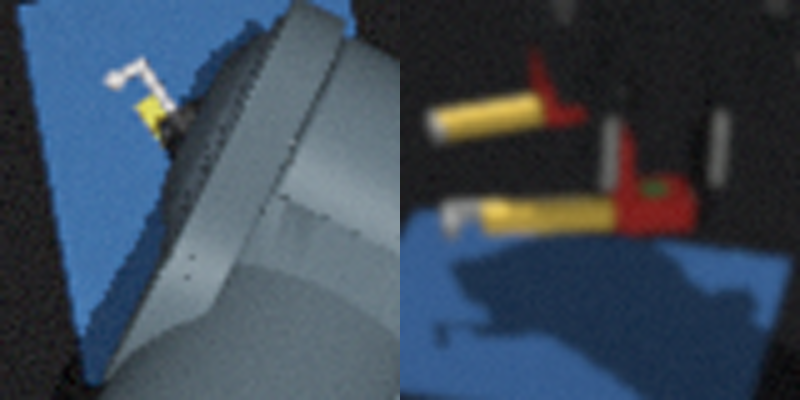

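The side crop shows the probe held level off the pad, with the hook well out at (455,215). The top crop shows the J of the hook at (118–145,70) ahead of the nose. Next I'll get the hook's offset from the TCP and plan the move over the block.

```bash
python3 -c "
from h import *
o=telemetry.get_obs(); R=np.array(o['ee_rot']); p=np.array(o['tcp_pos'])
for q in((278.6,192.6),(283.6,190)):
    w=onz('top',*q,p[2]-.030); print(w.round(4),(R.T@(w-p)).round(4))
plan([.492,.196,.14],8.2)"
```

```text
[ 0.6007 -0.1249  0.0732] [0.004  0.1005 0.0307]
[ 0.6072 -0.1371  0.0732] [-0.0097  0.0991  0.0305]
t 3.88 tcp [ 0.5195 -0.1847  0.1032] yaw 33.93 z [-0.     0.012 -1.   ] F [ 0.1 -0.9 -1.3] w 42.8 n 7
{"x":0.0473,"y":0.0271,"z":-0.0053,"roll":3.7},{"x":0.0490,"y":0.0240,"z":-0.0053,"roll":3.7},{"x":0.0504,"y":0.0208,"z":-0.0053,"roll":3.7},{"x":0.0516,"y":0.0175,"z":-0.0053,"roll":3.7},{"x":0.0526,"y":0.0142,"z":-0.0053,"roll":3.7},{"x":0.0535,"y":0.0108,"z":-0.0053,"roll":3.7},{"x":0.0540,"y":0.0073,"z":-0.0053,"roll":3.7},
```

Call:
move_arm(
  targets=[
    {"x": 0.02,"y": 0.012,"z": -0.01,"roll": 1.5},
    {"x": 0.045,"y": 0.026,"z": -0.01,"roll": 3.0},
    {"x": 0.047,"y": 0.024,"z": -0.01,"roll": 3.7},
    {"x": 0.049,"y": 0.021,"z": -0.005,"roll": 3.7},
    {"x": 0.05,"y": 0.017,"z": 0.0,"roll": 3.7},
    {"x": 0.05,"y": 0.013,"z": 0.0,"roll": 3.7},
    {"x": 0.045,"y": 0.007,"z": 0.0,"roll": 3.0},
    {"x": 0.02,"y": 0.003,"z": 0.0,"roll": 1.5},
  ],
)

```text
t: 4.88
tcp_pos: [0.4967, 0.1749, 0.1334]
ee_rot: [[-0.157, 0.988, -0.014], [0.988, 0.157, 0.013], [0.015, -0.012, -1.0]]
contact_force: [0.7, -0.9, -1.0]
width: 0.498
```

```bash
python3 -c "
from h import *
plan([.492,.196,.11],8.2,step=.025)"
```

```text
t 4.88 tcp [0.4967 0.1749 0.1334] yaw 9.02 z [-0.014  0.013 -1.   ] F [ 0.7 -0.9 -1. ] w 42.5 n 2
{"x":0.0108,"y":-0.0007,"z":0.0117,"roll":0.4},{"x":0.0108,"y":-0.0007,"z":0.0117,"roll":0.4},
```

Call:
move_arm(
  targets=[
    {"x": 0.01,"y": -0.001,"z": 0.012,"roll": 0.4},
    {"x": 0.007,"y": -0.001,"z": 0.01,"roll": 0.4},
    {"x": 0.0,"y": 0.0,"z": 0.0,"roll": 0.0},
    {"x": 0.0,"y": 0.0,"z": 0.0,"roll": 0.0},
  ],
)

```text
t: 5.38
tcp_pos: [0.4889, 0.1913, 0.1067]
ee_rot: [[-0.143, 0.99, -0.02], [0.99, 0.143, 0.01], [0.013, -0.018, -1.0]]
contact_force: [-0.7, 0.6, -0.8]
width: 0.504
```

```bash
python3 -c "
from h import *
plan([.492,.196,.085],8.2,step=.025)
duo('pics/c4.png',[.57,.208,.04],70)"
```

```text
t 5.38 tcp [0.4889 0.1913 0.1067] yaw 8.24 z [-0.02  0.01 -1.  ] F [-0.7  0.6 -0.8] w 43.1 n 1
{"x":0.0042,"y":0.0037,"z":0.0217,"roll":0.0},
top origin 111 169
side origin 150 240
```

View pics/c4.png

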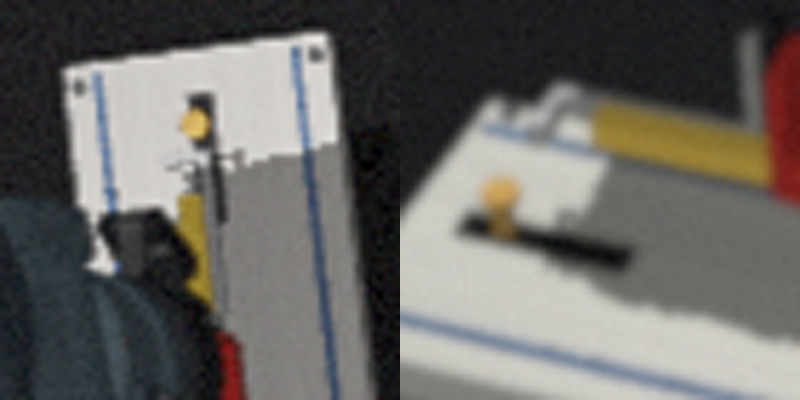

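The top crop shows the cap at (195,123) and the hook about 13 mm short of it. In the side crop the hook hangs above the deck behind the post. Next: lower, then feel for the deck.

Call:
move_arm(
  targets=[
    {"x": 0.004,"y": 0.0,"z": 0.015,"roll": 0.0},
    {"x": 0.003,"y": 0.0,"z": 0.014,"roll": 0.0},
    {"x": 0.0,"y": 0.0,"z": 0.0,"roll": 0.0},
    {"x": 0.0,"y": 0.0,"z": 0.0,"roll": 0.0},
  ],
)

```text
t: 5.98
tcp_pos: [0.4879, 0.1984, 0.0761]
ee_rot: [[-0.142, 0.99, -0.019], [0.99, 0.142, 0.011], [0.013, -0.017, -1.0]]
contact_force: [0.3, -0.6, -1.0]
width: 0.496
```

```bash
python3 -c "
from h import *
plan([.492,.199,.063],8.2,step=.025)"
```

```text
t 5.97 tcp [0.4879 0.1984 0.0761] yaw 8.16 z [-0.019  0.011 -1.   ] F [ 0.3 -0.6 -1. ] w 42.3 n 1
{"x":-0.0000,"y":0.0041,"z":0.0131,"roll":-0.0},
```

Call:
move_arm(
  targets=[
    {"x": 0.0,"y": 0.0,"z": 0.008,"roll": 0.0},
    {"x": 0.0,"y": 0.0,"z": 0.003,"roll": 0.0},
    {"x": 0.0,"y": 0.0,"z": 0.0,"roll": 0.0},
  ],
)

```text
t: 6.35
tcp_pos: [0.4881, 0.1986, 0.0648]
ee_rot: [[-0.142, 0.99, -0.018], [0.99, 0.142, 0.011], [0.013, -0.016, -1.0]]
contact_force: [0.4, -0.6, -1.7]
width: 0.499
```

Call:
move_arm(
  targets=[
    {"x": 0.0,"y": 0.0,"z": 0.0015,"roll": 0.0},
    {"x": 0.0,"y": 0.0,"z": 0.0,"roll": 0.0},
  ],
)

```text
t: 6.6
tcp_pos: [0.4883, 0.1987, 0.0634]
ee_rot: [[-0.142, 0.99, -0.018], [0.99, 0.142, 0.011], [0.013, -0.016, -1.0]]
contact_force: [0.9, 0.2, -0.7]
width: 0.5
```

Call:
move_arm(
  targets=[
    {"x": 0.0,"y": 0.0,"z": 0.001,"roll": 0.0},
    {"x": 0.0,"y": 0.0,"z": 0.0,"roll": 0.0},
  ],
)

```text
t: 6.85
tcp_pos: [0.4885, 0.1987, 0.0626]
ee_rot: [[-0.142, 0.99, -0.017], [0.99, 0.142, 0.011], [0.013, -0.015, -1.0]]
contact_force: [-0.6, 0.0, -1.4]
width: 0.499
```

Call:
move_arm(
  targets=[
    {"x": 0.0,"y": 0.0,"z": 0.001,"roll": 0.0},
    {"x": 0.0,"y": 0.0,"z": 0.0,"roll": 0.0},
  ],
)

```text
t: 7.1
tcp_pos: [0.4885, 0.1988, 0.0616]
ee_rot: [[-0.142, 0.99, -0.017], [0.99, 0.142, 0.011], [0.013, -0.015, -1.0]]
contact_force: [0.0, 0.7, -0.8]
width: 0.501
```

Call:
move_arm(
  targets=[
    {"x": 0.0,"y": 0.0,"z": 0.001,"roll": 0.0},
    {"x": 0.0,"y": 0.0,"z": 0.0,"roll": 0.0},
  ],
)

```text
t: 7.35
tcp_pos: [0.4886, 0.1988, 0.0611]
ee_rot: [[-0.142, 0.99, -0.017], [0.99, 0.142, 0.011], [0.013, -0.015, -1.0]]
contact_force: [-1.7, 0.3, 2.0]
width: 0.503
```

The deck contact is at z ≈ 0.061 (+3 N). I'll lift 1 mm and advance towards the post.

Call:
move_arm(
  targets=[
    {"x": 0.0,"y": 0.0,"z": -0.001,"roll": 0.0},
    {"x": 0.0,"y": 0.004,"z": 0.0,"roll": 0.0},
    {"x": 0.0,"y": 0.004,"z": 0.0,"roll": 0.0},
    {"x": 0.0,"y": 0.0,"z": 0.0,"roll": 0.0},
  ],
)

```text
t: 7.85
tcp_pos: [0.4973, 0.2, 0.0616]
ee_rot: [[-0.142, 0.99, -0.016], [0.99, 0.142, 0.011], [0.013, -0.015, -1.0]]
contact_force: [0.0, 0.4, -0.3]
width: 0.497
```

Call:
move_arm(
  targets=[
    {"x": 0.0,"y": 0.0015,"z": 0.0,"roll": 0.0},
    {"x": 0.0,"y": 0.0,"z": 0.0,"roll": 0.0},
  ],
)

```text
t: 8.1
tcp_pos: [0.4988, 0.2002, 0.0614]
ee_rot: [[-0.142, 0.99, -0.017], [0.99, 0.142, 0.011], [0.013, -0.015, -1.0]]
contact_force: [0.0, -1.1, -1.6]
width: 0.498
```

Call:
move_arm(
  targets=[
    {"x": 0.0,"y": 0.0015,"z": -0.0003,"roll": 0.0},
    {"x": 0.0,"y": 0.0,"z": 0.0,"roll": 0.0},
  ],
)

```text
t: 8.35
tcp_pos: [0.5002, 0.2004, 0.0616]
ee_rot: [[-0.142, 0.99, -0.017], [0.99, 0.142, 0.011], [0.013, -0.015, -1.0]]
contact_force: [0.4, -0.8, -1.1]
width: 0.503
```

Call:
move_arm(
  targets=[
    {"x": 0.0,"y": 0.0012,"z": 0.0,"roll": 0.0},
    {"x": 0.0,"y": 0.0,"z": 0.0,"roll": 0.0},
  ],
)

```text
t: 8.6
tcp_pos: [0.5008, 0.2005, 0.0615]
ee_rot: [[-0.142, 0.99, -0.019], [0.99, 0.142, 0.011], [0.013, -0.017, -1.0]]
contact_force: [-1.2, -0.1, 0.1]
width: 0.497
```

Call:
move_arm(
  targets=[
    {"x": 0.0,"y": 0.0012,"z": 0.0,"roll": 0.0},
    {"x": 0.0,"y": 0.0,"z": 0.0,"roll": 0.0},
  ],
)

```text
t: 8.85
tcp_pos: [0.5012, 0.2006, 0.0615]
ee_rot: [[-0.142, 0.99, -0.02], [0.99, 0.142, 0.011], [0.013, -0.018, -1.0]]
contact_force: [-1.5, -0.5, 0.9]
width: 0.5
```

Call:
move_arm(
  targets=[
    {"x": 0.0,"y": 0.001,"z": -0.0008,"roll": 0.0},
    {"x": 0.0,"y": 0.0,"z": 0.0,"roll": 0.0},
  ],
)

```text
t: 9.1
tcp_pos: [0.5012, 0.2005, 0.0618]
ee_rot: [[-0.142, 0.99, -0.022], [0.99, 0.142, 0.01], [0.013, -0.02, -1.0]]
contact_force: [-1.1, -1.0, 0.3]
width: 0.496
```

Call:
move_arm(
  targets=[
    {"x": 0.0,"y": 0.001,"z": 0.0,"roll": 0.0},
    {"x": 0.0,"y": 0.0,"z": 0.0,"roll": 0.0},
  ],
)

```text
t: 9.35
tcp_pos: [0.5017, 0.2006, 0.0618]
ee_rot: [[-0.142, 0.99, -0.023], [0.99, 0.142, 0.01], [0.013, -0.021, -1.0]]
contact_force: [-2.9, -1.7, 1.3]
width: 0.501
```

Contact is confirmed: Fx goes to −2.9 N, with onset at TCP x ≈ 0.5003, close to the camera estimate. The post axis is about 105 mm ahead of the TCP, so the gap centre needs +16 mm from onset. I'll back off and go round the open side.

Call:
move_arm(
  targets=[
    {"x": 0.0,"y": -0.005,"z": -0.003,"roll": 0.0},
    {"x": -0.011,"y": 0.0,"z": 0.0,"roll": 0.0},
    {"x": -0.011,"y": 0.0,"z": 0.0,"roll": 0.0},
    {"x": 0.0,"y": 0.0,"z": 0.0,"roll": 0.0},
  ],
)

```text
t: 9.85
tcp_pos: [0.5028, 0.1766, 0.0656]
ee_rot: [[-0.141, 0.99, -0.017], [0.99, 0.141, 0.011], [0.013, -0.016, -1.0]]
contact_force: [-0.0, 0.3, -0.5]
width: 0.496
```

```bash
python3 -c "
from h import *
a=np.radians(8.2);u=np.array([np.cos(a),np.sin(a)]);v=np.array([-u[1],u[0]])
t=np.array([.5003,.2004])+.016*u-.022*v; print(t)
plan([*t,.065],8.2,step=.015)"
```

```text
[0.51927426 0.18090699]
t 9.85 tcp [0.5028 0.1766 0.0656] yaw 8.13 z [-0.017  0.011 -1.   ] F [-0.   0.3 -0.5] w 42.3 n 2
{"x":0.0010,"y":0.0085,"z":0.0003,"roll":-0.0},{"x":0.0010,"y":0.0085,"z":0.0003,"roll":-0.0},
```

Call:
move_arm(
  targets=[
    {"x": 0.001,"y": 0.0085,"z": 0.0,"roll": 0.0},
    {"x": 0.0,"y": 0.008,"z": 0.0,"roll": 0.0},
    {"x": 0.0,"y": 0.0,"z": 0.0,"roll": 0.0},
  ],
)

```text
t: 10.22
tcp_pos: [0.5211, 0.1801, 0.0654]
ee_rot: [[-0.141, 0.99, -0.016], [0.99, 0.141, 0.011], [0.013, -0.014, -1.0]]
contact_force: [-0.1, -0.3, -0.8]
width: 0.497
```

```bash
python3 -c "
from h import *
plan([.51927,.1809,.062],8.2,step=.015)
duo('pics/c5.png',[.595,.2,.03],44)"
```

```text
t 10.22 tcp [0.5211 0.1801 0.0654] yaw 8.11 z [-0.016  0.011 -1.   ] F [-0.1 -0.3 -0.8] w 42.5 n 1
{"x":0.0010,"y":-0.0017,"z":0.0034,"roll":-0.1},
top origin 128 173
side origin 155 250
```

View pics/c5.png

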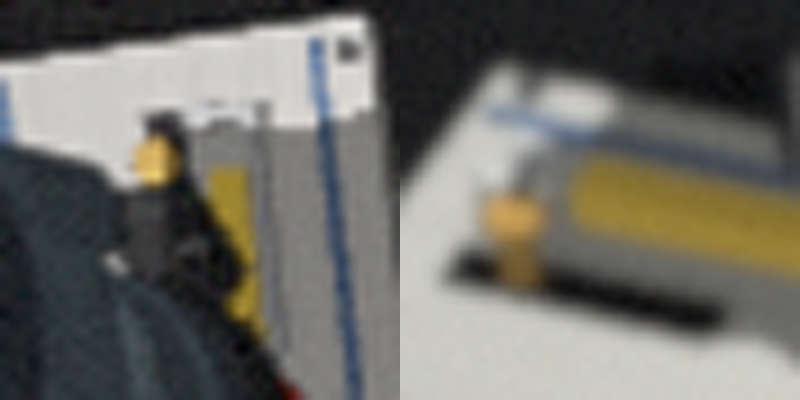

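The top crop shows the nose end at (230,170), the hook bar at about (225,115) and the cap at (155,158). Allowing for the 8° skew, the post lines up with the gap about 6 mm ahead of the nose. Touch says about 4.3 mm, so I'll back off 1 mm as a compromise, lower and sweep in.

Call:
move_arm(
  targets=[
    {"x": 0.001,"y": -0.001,"z": 0.0025,"roll": 0.0},
    {"x": 0.0,"y": 0.0,"z": 0.0005,"roll": 0.0},
    {"x": 0.0,"y": 0.0,"z": 0.0,"roll": 0.0},
  ],
)

```text
t: 10.7
tcp_pos: [0.5179, 0.1811, 0.0618]
ee_rot: [[-0.142, 0.99, -0.018], [0.99, 0.142, 0.011], [0.013, -0.017, -1.0]]
contact_force: [-0.5, -0.0, -0.7]
width: 0.497
```

Call:
move_arm(
  targets=[
    {"x": 0.002,"y": 0.0,"z": 0.0,"roll": 0.0},
    {"x": 0.001,"y": 0.0,"z": 0.0,"roll": 0.0},
    {"x": 0.0,"y": 0.0,"z": 0.0,"roll": 0.0},
  ],
)

```text
t: 11.08
tcp_pos: [0.5174, 0.1844, 0.062]
ee_rot: [[-0.142, 0.99, -0.018], [0.99, 0.142, 0.011], [0.013, -0.017, -1.0]]
contact_force: [-0.1, 0.4, -1.1]
width: 0.501
```

Call:
move_arm(
  targets=[
    {"x": 0.002,"y": 0.0018,"z": 0.0,"roll": 0.0},
    {"x": 0.002,"y": 0.0,"z": 0.0,"roll": 0.0},
    {"x": 0.0,"y": 0.0,"z": 0.0,"roll": 0.0},
  ],
)

```text
t: 11.45
tcp_pos: [0.5188, 0.1889, 0.062]
ee_rot: [[-0.142, 0.99, -0.018], [0.99, 0.142, 0.011], [0.013, -0.016, -1.0]]
contact_force: [0.1, -0.0, -0.9]
width: 0.502
```

Call:
move_arm(
  targets=[
    {"x": 0.002,"y": 0.0,"z": 0.0,"roll": 0.0},
    {"x": 0.001,"y": 0.0,"z": 0.0,"roll": 0.0},
    {"x": 0.0,"y": 0.0,"z": 0.0,"roll": 0.0},
  ],
)

```text
t: 11.82
tcp_pos: [0.5183, 0.1921, 0.0621]
ee_rot: [[-0.142, 0.99, -0.018], [0.99, 0.142, 0.011], [0.013, -0.016, -1.0]]
contact_force: [-0.9, -0.1, -0.6]
width: 0.499
```

Call:
move_arm(
  targets=[
    {"x": 0.002,"y": 0.0,"z": 0.0,"roll": 0.0},
    {"x": 0.0,"y": 0.0,"z": 0.0,"roll": 0.0},
  ],
)

```text
t: 12.08
tcp_pos: [0.518, 0.1942, 0.0621]
ee_rot: [[-0.142, 0.99, -0.018], [0.99, 0.142, 0.011], [0.013, -0.016, -1.0]]
contact_force: [0.0, 0.3, -1.5]
width: 0.499
```

Call:
move_arm(
  targets=[
    {"x": 0.002,"y": 0.0,"z": 0.0,"roll": 0.0},
    {"x": 0.0,"y": 0.0,"z": 0.0,"roll": 0.0},
  ],
)

```text
t: 12.32
tcp_pos: [0.5177, 0.1963, 0.0621]
ee_rot: [[-0.142, 0.99, -0.018], [0.99, 0.142, 0.011], [0.013, -0.016, -1.0]]
contact_force: [-0.4, 0.3, -0.3]
width: 0.501
```

Call:
move_arm(
  targets=[
    {"x": 0.002,"y": 0.0,"z": 0.0,"roll": 0.0},
    {"x": 0.0,"y": 0.0,"z": 0.0,"roll": 0.0},
  ],
)

```text
t: 12.58
tcp_pos: [0.5174, 0.1985, 0.0621]
ee_rot: [[-0.142, 0.99, -0.018], [0.99, 0.142, 0.011], [0.013, -0.016, -1.0]]
contact_force: [-0.0, -0.6, -1.5]
width: 0.499
```

Call:
move_arm(
  targets=[
    {"x": 0.002,"y": 0.0,"z": 0.0,"roll": 0.0},
    {"x": 0.0,"y": 0.0,"z": 0.0,"roll": 0.0},
  ],
)

```text
t: 12.82
tcp_pos: [0.517, 0.2005, 0.0621]
ee_rot: [[-0.142, 0.99, -0.018], [0.99, 0.142, 0.011], [0.013, -0.017, -1.0]]
contact_force: [0.2, 0.5, -0.7]
width: 0.501
```

Call:
move_arm(
  targets=[
    {"x": 0.0015,"y": 0.0,"z": 0.0,"roll": 0.0},
    {"x": 0.0,"y": 0.0,"z": 0.0,"roll": 0.0},
  ],
)

```text
t: 13.08
tcp_pos: [0.517, 0.2013, 0.0621]
ee_rot: [[-0.141, 0.99, -0.018], [0.99, 0.141, 0.009], [0.011, -0.016, -1.0]]
contact_force: [0.3, -1.2, -1.3]
width: 0.496
```

Call:
move_arm(
  targets=[
    {"x": 0.001,"y": 0.0,"z": 0.0,"roll": 0.0},
    {"x": 0.0,"y": 0.0,"z": 0.0,"roll": 0.0},
  ],
)

```text
t: 13.32
tcp_pos: [0.5169, 0.2017, 0.0621]
ee_rot: [[-0.14, 0.99, -0.018], [0.99, 0.14, 0.007], [0.01, -0.016, -1.0]]
contact_force: [-0.3, -1.8, -0.7]
width: 0.502
```

Call:
move_arm(
  targets=[
    {"x": 0.001,"y": 0.0,"z": 0.0,"roll": 0.0},
    {"x": 0.0,"y": 0.0,"z": 0.0,"roll": 0.0},
  ],
)

```text
t: 13.58
tcp_pos: [0.5169, 0.2021, 0.0621]
ee_rot: [[-0.139, 0.99, -0.018], [0.99, 0.139, 0.006], [0.009, -0.016, -1.0]]
contact_force: [-0.3, -3.0, -0.6]
width: 0.5
```

```bash
python3 -c "
from h import *
plan([.51927,.1809,.062],8.2,step=.015)
duo('pics/c6.png',[.605,.212,.03],36)"
```

```text
t 13.57 tcp [0.5169 0.2021 0.0621] yaw 8.0 z [-0.018  0.006 -1.   ] F [-0.3 -3.  -0.6] w 42.7 n 2
{"x":-0.0107,"y":-0.0003,"z":0.0001,"roll":-0.1},{"x":-0.0107,"y":-0.0003,"z":0.0001,"roll":-0.1},
top origin 128 173
side origin 150 256
```

View pics/c6.png

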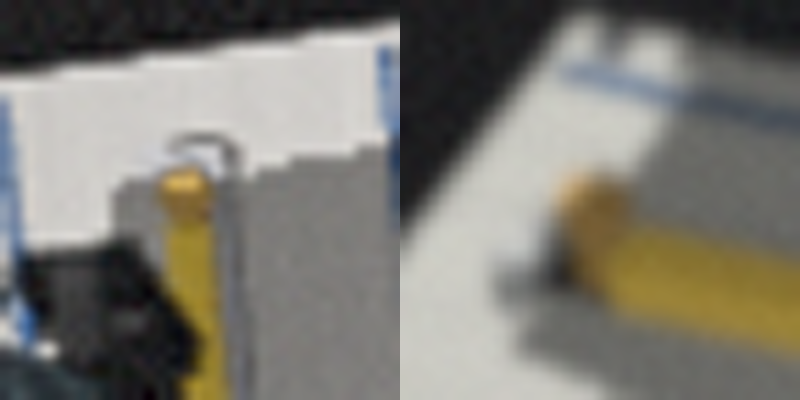

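The top crop shows the J of the hook at (165–235,140–170) wrapped round the cap at (185,190), with the nose right behind it. The 3 N sideways contact against the shank means the post is fully in. I'll relax the push, set down lightly, then let go.

Call:
move_arm(
  targets=[
    {"x": -0.001,"y": 0.001,"z": 0.0006,"roll": 0.0},
    {"x": 0.0,"y": 0.0,"z": 0.0005,"roll": 0.0},
    {"x": 0.0,"y": 0.0,"z": 0.0,"roll": 0.0},
  ],
)

```text
t: 14.05
tcp_pos: [0.5178, 0.2017, 0.0614]
ee_rot: [[-0.14, 0.99, -0.018], [0.99, 0.14, 0.007], [0.01, -0.017, -1.0]]
contact_force: [-0.3, -1.7, 0.3]
width: 0.5
```

Call:
move_arm(
  targets=[
    {"x": -0.0005,"y": 0.0,"z": 0.0006,"roll": 0.0},
    {"x": 0.0,"y": 0.0,"z": 0.0,"roll": 0.0},
  ],
)

```text
t: 14.3
tcp_pos: [0.5178, 0.2016, 0.0612]
ee_rot: [[-0.14, 0.99, -0.018], [0.99, 0.14, 0.008], [0.011, -0.016, -1.0]]
contact_force: [-2.1, -2.1, 1.9]
width: 0.497
```

Call:
move_arm(
  targets=[
    {"x": 0.0,"y": 0.0,"z": 0.0,"roll": 0.0},
    {"x": 0.0,"y": 0.0,"z": 0.0,"roll": 0.0},
    {"x": 0.0,"y": 0.0,"z": 0.0,"roll": 0.0},
  ],
  gripper=0.054,
)

```text
t: 14.68
tcp_pos: [0.5169, 0.2025, 0.0604]
ee_rot: [[-0.141, 0.99, -0.02], [0.99, 0.142, 0.01], [0.013, -0.018, -1.0]]
contact_force: [-1.2, -0.7, -1.0]
width: 0.631
```

Call:
move_arm(
  targets=[
    {"x": 0.0,"y": 0.0,"z": 0.0,"roll": 0.0},
    {"x": 0.0,"y": 0.0,"z": 0.0,"roll": 0.0},
    {"x": 0.0,"y": 0.0,"z": 0.0,"roll": 0.0},
    {"x": 0.0,"y": 0.0,"z": -0.01,"roll": 0.0},
    {"x": 0.0,"y": 0.0,"z": -0.03,"roll": 0.0},
    {"x": 0.0,"y": 0.0,"z": -0.04,"roll": 0.0},
    {"x": 0.0,"y": 0.0,"z": -0.04,"roll": 0.0},
    {"x": 0.0,"y": 0.0,"z": -0.02,"roll": 0.0},
  ],
  gripper=0.075,
)

```text
t: 15.68
tcp_pos: [0.5194, 0.201, 0.2058]
ee_rot: [[-0.142, 0.99, -0.02], [0.99, 0.142, 0.011], [0.014, -0.018, -1.0]]
contact_force: [0.3, 0.9, -0.1]
width: 0.875
```

Call:
move_arm(
  targets=[
    {"x": -0.04,"y": 0.0,"z": 0.0,"roll": 0.0},
    {"x": -0.055,"y": 0.0,"z": 0.0,"roll": 0.0},
    {"x": -0.055,"y": 0.0,"z": 0.0,"roll": 0.0},
    {"x": -0.03,"y": 0.0,"z": 0.0,"roll": 0.0},
    {"x": 0.0,"y": 0.0,"z": 0.0,"roll": 0.0},
  ],
)

```text
t: 16.3
tcp_pos: [0.5494, 0.0189, 0.2111]
ee_rot: [[-0.144, 0.99, -0.007], [0.989, 0.144, 0.012], [0.013, -0.005, -1.0]]
contact_force: [-0.4, 0.5, -0.1]
width: 0.877
```

```bash
python3 -c "
from h import *
plan([.51927,.1809,.062],8.2,step=.1)
duo('pics/c7.png',[.57,.208,.03],56)"
```

```text
t 16.3 tcp [0.5494 0.0189 0.2111] yaw 8.3 z [-0.007  0.012 -1.   ] F [-0.4  0.5 -0.1] w 74.9 n 3
{"x":0.0549,"y":-0.0021,"z":0.0497,"roll":0.0},{"x":0.0549,"y":-0.0022,"z":0.0497,"roll":0.0},{"x":0.0549,"y":-0.0022,"z":0.0497,"roll":0.0},
top origin 119 177
side origin 158 251
```

View pics/c7.png

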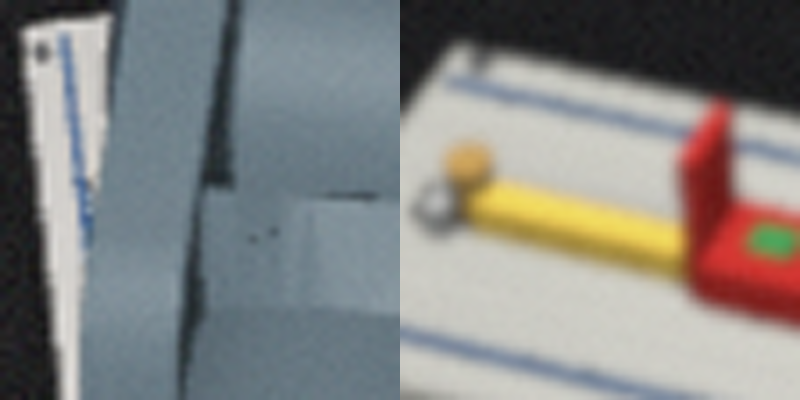

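The side crop shows the probe flat on the deck, the post between the nose and the hook lip at (440,210), and nothing touching it. I'll move the arm aside for one top check.

Call:
move_arm(
  targets=[
    {"x": -0.04,"y": 0.0,"z": -0.01,"roll": 0.0},
    {"x": -0.055,"y": 0.0,"z": 0.0,"roll": 0.0},
    {"x": -0.055,"y": 0.0,"z": 0.0,"roll": 0.0},
    {"x": -0.05,"y": 0.0,"z": 0.0,"roll": 0.0},
    {"x": -0.03,"y": 0.0,"z": 0.0,"roll": 0.0},
    {"x": 0.0,"y": 0.0,"z": 0.0,"roll": 0.0},
  ],
)

```text
t: 17.15
tcp_pos: [0.5869, -0.2021, 0.219]
ee_rot: [[-0.163, 0.987, -0.006], [0.986, 0.163, 0.016], [0.017, -0.003, -1.0]]
contact_force: [-0.1, 0.9, -0.5]
width: 0.878
```

```bash
python3 -c "
from h import *
duo('pics/c8.png',[.565,.208,.03],60)
a=snap('top','pics/top9.png'); h=cv2.cvtColor(a,cv2.COLOR_RGB2HSV)
for n,lo,hi,z in(('yellow',(22,120,120),(35,255,255),.03),('cap',(10,110,80),(21,255,255),.037)):
    m=cv2.inRange(h,lo,hi); m[:175]=0;m[250:]=0;m[:,:125]=0;m[:,180:]=0
    cs,_=cv2.findContours(m,0,1); c=max(cs,key=cv2.contourArea); r=cv2.minAreaRect(c); print(n,r,onz('top',*r[0],z).round(4))
"
```

```text
top origin 117 177
side origin 158 250
yellow ((145.72950744628906, 203.02459716796875), (22.271791458129883, 3.0782151222229004), 84.80557250976562) [0.5741 0.2112 0.03  ]
cap ((144.5, 190.0), (2.0, 3.0), 90.0) [0.6067 0.2137 0.037 ]
```

View pics/c8.png

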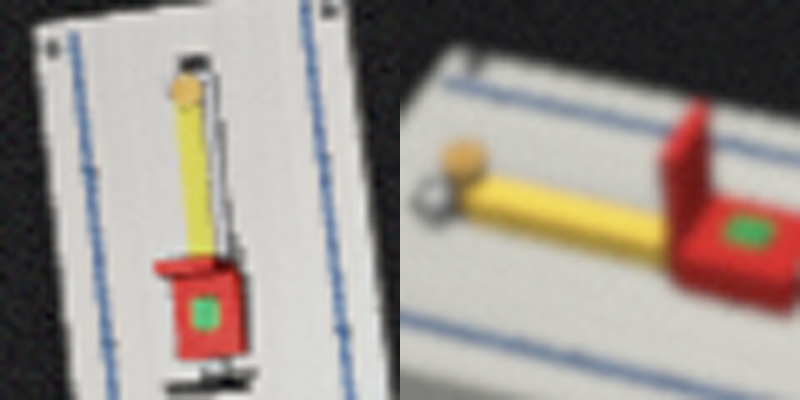

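The top crop shows the probe flat along the slot, with the cap at (187,90) right at the nose end and the hook round it. Nothing is near it, so I'm handing in.

```bash
python3 -c "
from h import *
print(job.finish_job())"
```

```text
the job is handed in; nothing more can be done
None
```

The red probe is clipped onto the brass post and lies flat along the block's slot. I handed the job in at about 17 s of the 61 s allowed; no verdict was reported.

**What I did:**
- **Choosing and squeezing:** I took the probe on the blue pad, which is the nearest of the three lookalikes to the base, and squeezed its tabs until the hook was pushed out.
- **Finding the post:** I felt for the deck and then the post with about 3 N at most. I then brought the hook in from its open side until the shank touched the post, again at about 3 N.
- **Letting go:** I set the probe down lightly, opened the fingers and moved the arm well clear.

**Last checks:**
- **Clamp:** Both views show the probe lying level with the post between nose and hook. The post cap is at about (0.607, 0.214), the nose ends right at it, and the measured outside force is near zero.
- **Other objects:** The arm passed high and I felt no contact with the vial, fitting or wrench, but I did not re-measure their positions.
- **Hook opening:** I judged the hook opening from the pictures and the finger release, not from a direct reading.

**Disagreements:**
- **Post position:** Touch and camera differed by about 1.5 mm on where the post stood along the slot. I used a value in between, and the hook went in without contact.
- **Tool tilt:** The tool had tilted about 0.02 rad nose-down, which I left uncorrected.
- **Refused move:** One move call was refused because a row was incomplete. I sent it again with full rows.

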